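Clamp a medallion die in the bench press

ROBOT

A 6-joint arm with a two-finger parallel gripper is mounted at the origin on the work surface. World frame = base frame: x ahead of the robot, y to its left, z up, the work surface at z = 0. Lengths are in m, angles in rad, forces in N, time in s.
With the tool pointing down it reaches from about 0.35 to 0.8 m from the base axis. Payload 7.3 kg.
Tool frame: the origin (TCP) lies between the finger pads; the fingertips stand 25 mm ahead of it and the grasp point (between the pads) lies 6 mm ahead of it (r.tip_extent is the distance from the TCP to the fingertips, in m); z points along the fingers, y is the line along which they close (so a half turn about z gives the same grasp; the last joint's range is limited). The gripper opens to 85 mm and grips with 20 to 120 N. Pads are 22 mm wide; open, the fingers measure 114 mm over their backs; the gripper's body (76 mm by 85 mm) begins 54 mm behind the grasp point. The pads swing forward as they close: fully open they stand 13 mm farther back than shut.
Start: joints at [-0.146, 0.342, 1.524, -0, 1.275, -0.146], TCP at [0.525, 0, 0.256] pointing down, gripper open.
Joint ranges: [-2.53, 2.53], [-0.77, 2.02], [0.04, 2.7], [-1, 4.14], [0.28, 2.66], [-3.11, 3.11]. Speed limits (rad/s): [2.57, 2.57, 3.14, 3.14, 3.14, 3.14].

INTERFACE

Orientations are given as a unit quaternion [x, y, z, w].
In Python, from workcell import r, command_gripper, optics gives the robot as it stands. The module is installed in compiled form; this text tells all that it offers. Calls block until the motion is done:
- r.reach(position, orientation): joint-space move of the TCP to a pose.
- r.move_straight(position, orientation=None, speed=0.15, max_force=None): straight line of the TCP; orientation=None keeps the orientation; speed is the mean speed in m/s. With max_force (N) it stops when the force on the tool has changed by that much, and returns True; else False.
- r.movej(angles): joint-space move.
- command_gripper(opening, force=None): finger opening in m; force is the grip in N (None keeps the last); returns when the fingers have stopped.
- r.hold(seconds).
- r.solve_ik(position, orientation): joint angles nearest the present ones, or None.
- r.read_state(): the state.
- optics.get_image(name): name is "scene" or "side" or "wrist"; returns (picture, depth): 420x560x3 uint8, red, green, blue; 420x560 float32, m along the optical axis (not along the pixel's ray), 0 where there is no reading.
- optics.camera_model(name): a dict with "K" (3x3 intrinsics, pixels), "R" (3x3) and "t" (3): a world point X has camera coordinates R X + t; the wrist camera has in their place "tool_from_camera" (4x4, takes a point from camera to tool coordinates, whose origin is the TCP and whose axes are the flange's). Camera axes: x right, y down, z forward; pixel columns grow to the right and rows downward; lengths in m; the calibration is good to about 2 mm. A picture is of the moment at which its call begins: read the wrist's pose just before it. camera_model takes no time and is no camera call.
A pose or a line that the arm cannot do raises r.PlanningError and nothing moves.
- r.finish_job(): hands the job in; it is judged then, once.
The state is a dict: "time_s": time; "joint_positions": joint angles; "dq": joint speeds; "tau": joint torques, N m; "eef_pos": TCP position; "eef_rot": TCP orientation; "contact_force": force on the tool from outside, world axes, zero at the start; "torque": the same for the moment, N m; "grip_width": finger opening in m; "grip_force": force on a finger pad.
Only numpy, scipy, OpenCV 4.12 (cv2) and the standard library are available. Lean on these libraries where they do the work, as an engineer would, in place of code of your own. Each camera call takes 0.05 s, during which the arm holds its last target. There are 200 camera calls.

TASK

Gently slide the loaded die carriage all the way into the bench press, then wind the spoked capstan clockwise, pushing one spoke after another, until the ram has come down and bears firmly on the die - snug, so that it stays clamped when you let go, but not forced. Leave the capstan and the carriage alone like that, and do not disturb the other things on the bench.

Things in the scene. Friction and masses are not known exactly. Their poses are not given: they have to be found in the camera images.
- press: bench press fixed to the bench: grey base 200 x 120 mm, two upright columns 156 mm apart, crosshead 200 mm along x and 70 mm along y with its top 151 mm above the bench (nuts and collar on it up to 164 mm). Origin: under the capstan axis, on the bench. x runs from column to column, y is the direction in which the carriage slides in, z up
- hub (a point): centre of the spoked capstan on top of the press, on its upright axis at mid-height of the spokes, 195 mm above the bench; axes as the press. Hub 44 mm across, ending 26 mm above this point. Five level round steel spokes, 12 mm thick, 72 degrees apart, reach 100 mm from the axis. Nothing else stands in their sweep
- capstan (a joint): turn of the capstan, rad, growing clockwise seen from above, which lowers the ram 10 mm per rad. Range 0 to 6, starts between 0 and 0.6, stays where it is left. At value q one spoke points at the angle -q (counter-clockwise from above) from the press's x axis, the others every 72 degrees. It runs free against 0.4 N m (3 to 5 N on a spoke 78 mm out)
- ram: round steel ram foot, 40 mm across, under the crosshead on the capstan's axis, on a stiff rubber buffer; origin at the centre of its lower face; driven by the capstan. It meets the die at 2.4 to 3.4 rad of the capstan; then the push needed climbs by 6 to 8 N per 0.1 rad at 78 mm out. Snug: a push of 10 to 14 N there; above 17 N is forcing it. Friction then keeps up to 40 N on the die
- carriage (a joint): how far the die carriage has been slid in, m: 0 out (start), 0.09 fully home against its stop; slides with about 3 N, stays where it is left. It carries, loose in a round nest, a steel die 64 mm across and 22 mm high with a copper medallion blank as its top, which comes under the ram when home. Carriage and die sit up to 10 mm higher or lower each time, on packing
- knob (a point): where the carriage's upright knob stands at the start: a point of the press frame (not moving along) on the knob's axis, 258 mm outward of the capstan axis, 90 mm above the bench, at mid-grip within 5 mm; axes as the press, y is the sliding-in direction. The knob: dark wooden grip 24 mm across, 30 mm high, on a 16 mm stem 28 mm high; the carriage's arm (30 x 12 mm) ends 12 mm beyond it
- bowl: small copper bowl, 84 mm across, 35 mm high, standing beside the far side of the carriage; origin at the centre of its underside
- punch: square steel punch bar, 14 x 14 x 110 mm, lying beside the near side of the carriage, parallel to it; origin at the centre of its underside, long axis y
- jar: amber glass jar with a steel cap, 56 mm across, 85 mm high, standing beyond the press's left side (+y); origin at the centre of its underside
- hammer: hammer lying on the left of the bench, handle wooden; origin at its middle on the underside
- tray: round copper tray, 140 mm across, 14 mm high, lying on the left; origin at the centre of its underside
- mug: white mug, 80 mm across, 90 mm high, at the right; origin at the centre of its underside
- block: dark steel bench block, 90 x 60 x 45 mm, at the near right; origin at the centre of its underside

How it is judged:
On the way, in this order (a step that is already met when the one before it is completed fails the run):
1. the carriage is fully home with the ram still clear of the die (value of joint carriage above 0.086 m and contact force between ram and anything else below 1 N), for 0.2 s.
2. the ram bears on the die with more than 20 N (value of joint carriage above 0.086 m and contact force between ram and anything else above 20 N), for 0.2 s.
At the end, for the whole second after the job is handed in: The carriage with the die is within 4 mm of fully home, the ram bears on the die with more than 20 N after letting go, and the capstan is at rest (all of step 2 and velocity of joint capstan between -0.05 and 0.05 rad/s); the robot touches nothing.
It fails at once if the ram is forced onto the die with more than 120 N (contact force between ram and anything else above 120 N).
It fails at once if the carriage is slammed or anything is pushed by the fingers with more than 40 N (contact force between the fingers and anything else above 40 N).
It fails at once if a bystander on the bench is shifted by more than 20 mm (distance of any of bowl, punch, jar, hammer, tray, mug, block from where it was at the start of the episode above 0.02 m).
It also fails if it takes over 72 s, if anything falls off the work surface, if the arm or the gripper's body presses on something with over 40 N, if the wrist force passes 120 N, or if a joint passes its speed limit or range.

## Working session

There is one attempt and no reset: what is moved stays moved. The work goes in short steps, each a Python script; the robot and the scene stay as the last script left them, time stands still between calls to the robot, and variables do not carry over. Pictures are saved under pics/ and viewed, at most 10 in all, crops included, and the job is handed in when it is done.

```bash
mkdir -p pics; cat > h.py <<'E'
import numpy as np, cv2
from workcell import r, command_gripper, optics
def grab(name):
    s=r.read_state(); im,d=optics.get_image(name); m=optics.camera_model(name)
    np.savez(f'{name}.npz',im=im,d=d,pos=s['eef_pos'],rot=s['eef_rot']); return im,d,m
def cloud(d,m):
    K=m['K'];v,u=np.indices(d.shape)
    P=np.stack([(u-K[0,2])/K[0,0]*d,(v-K[1,2])/K[1,1]*d,d],-1)
    return (P-np.array(m['t']))@np.array(m['R'])
E
python3 - <<'E'
from h import *
for n in ['scene','side']:
    im,d,m=grab(n); cv2.imwrite(f'pics/{n}0.png',im[:,:,::-1]); W=cloud(d,m); np.save(n+'W.npy',W)
    print(n,m['K'],m['R'],m['t'])
print(r.read_state())
E
```

```text
scene [[538.86874283   0.         285.87218887]
 [  0.         538.86874283 209.45514386]
 [  0.           0.           1.        ]] [[-0.59856742  0.80103836  0.00738798]
 [ 0.47621623  0.3632333  -0.80079939]
 [-0.6441546  -0.47581415 -0.59888709]] [ 0.30600136 -0.12918352  1.72956775]
side [[521.54774438   0.         286.01135439]
 [  0.         521.54774438 208.53551127]
 [  0.           0.           1.        ]] [[ 0.70723397 -0.70694115 -0.00737014]
 [-0.50542241 -0.49828753 -0.70445562]
 [ 0.49433621  0.50193998 -0.70970977]] [-0.35972515  0.36855825  1.12468595]
{'time_s': 0.1, 'joint_positions': array([-1.46006240e-01,  3.42632691e-01,  1.52487306e+00, -1.69289549e-05,
        1.27542559e+00, -1.45996757e-01]), 'dq': array([ 0.00159342, -0.00212674, -0.00264058,  0.0016185 ,  0.00163347,
        0.00147483]), 'tau': array([ 1.46845858e-03, -4.34446299e+01, -2.46491075e+01, -2.49143095e-04,
        4.66253536e-03,  6.72989302e-06]), 'eef_pos': array([5.24689621e-01, 5.99018829e-05, 2.55722914e-01]), 'eef_rot': array([ 7.07108229e-01,  7.07105016e-01, -4.05900074e-04, -5.32285207e-04]), 'contact_force': array([0.0304391 , 0.41006671, 1.09987459]), 'torque': array([-0.02409985, -0.03369753,  0.01444656]), 'grip_force': 0.0, 'grip_width': 0.085798697684701}
```

View pics/scene0.png

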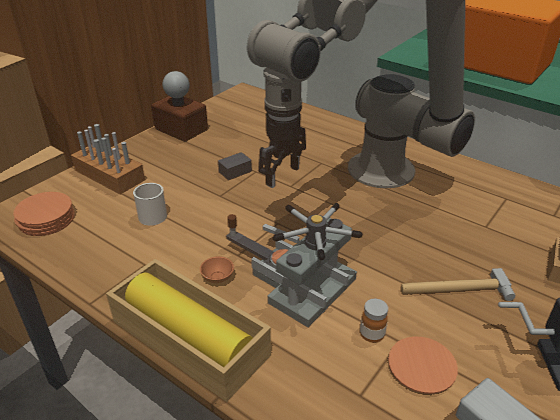

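View pics/side0.png

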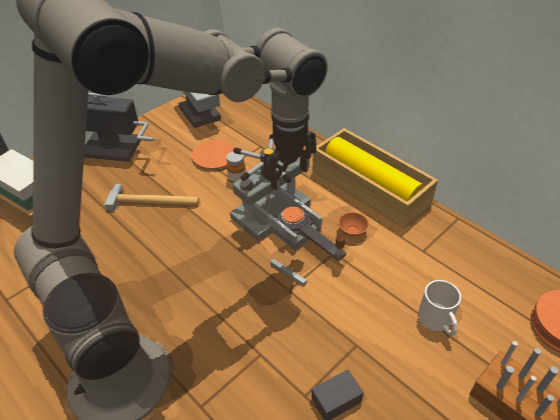

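The scene view shows the hub cap at about (317,220) with spoke tips at (291,208), (336,208), (360,234), (318,250) and (277,238), and the knob at (232,221). The side view shows the die at (292,215), the knob at (340,241) and the punch at (288,272); the arm partly hides the capstan. Next I'll fit the press pose.

```bash
python3 - <<'E'
from h import *
from scipy.optimize import least_squares
W=np.load('sceneW.npy'); im=np.load('scene.npz')['im']
for u,v in [(317,218),(232,219),(291,208),(336,208),(360,234),(318,250),(277,238),(216,270),(237,165),(374,310),(150,200)]: print((u,v),W[v,u].round(3))
# spokes: points with z in 0.18..0.205
h=W[218,317]; 
X=W.reshape(-1,3); near=np.hypot(*(X[:,:2]-h[:2]).T)<.14
S=X[near&(X[:,2]>.185)&(X[:,2]<.206)]
T=X[near&(X[:,2]>.21)&(X[:,2]<.23)]
print(len(S),len(T),T.mean(0),T.min(0),T.max(0))
rad=np.hypot(*(S[:,:2]-h[:2]).T); S2=S[rad>.03]
def res(p):
    d=S2[:,:2]-p[:2]; a=np.arctan2(d[:,1],d[:,0])-p[2]; k=2*np.pi/5
    e=(a+k/2)%k-k/2; return np.hypot(*d.T)*np.sin(e)
best=min((least_squares(res,[h[0],h[1],a],loss='soft_l1',f_scale=.004) for a in np.linspace(0,1.25,7)),key=lambda s:s.cost)
print('hub',best.x,np.degrees(best.x[2]),best.cost,np.sqrt(np.mean(best.fun**2)))
c=best.x[:2]
# tip radii
d=S2[:,:2]-c;k=2*np.pi/5;idx=np.round((np.arctan2(d[:,1],d[:,0])-best.x[2])/k)%5
for i in range(5): print(i,np.percentile(np.hypot(*d[idx==i].T),98),(idx==i).sum())
# knob
kn=W[219,232]; m=(np.hypot(*(X[:,:2]-kn[:2]).T)<.022)&(X[:,2]>.05)
K=X[m]; print('knob pts',len(K),K.min(0),K.max(0)); t=K[K[:,2]>K[:,2].max()-.006]; print('top',t.mean(0),t.min(0),t.max(0))
# crosshead top
Cc=X[near&(X[:,2]>.146)&(X[:,2]<.1545)]
if len(Cc)>20: print('cross',len(Cc),cv2.minAreaRect(Cc[:,:2].astype('f4')))
ux,vx=170,140
cv2.imwrite('pics/crop1.png',cv2.resize(im[190:330,200:380,::-1],None,fx=4,fy=4,interpolation=2))
E
```

```text
(317, 218) [0.578 0.132 0.219]
(232, 219) [ 0.58  -0.119  0.1  ]
(291, 208) [0.565 0.053 0.203]
(336, 208) [0.497 0.13  0.198]
(360, 234) [0.548 0.223 0.2  ]
(318, 250) [0.645 0.181 0.2  ]
(277, 238) [0.664 0.089 0.199]
(216, 270) [ 0.675 -0.094  0.01 ]
(237, 165) [ 0.31 -0.34  0.04]
(374, 310) [0.621 0.312 0.086]
(150, 200) [ 0.637 -0.36   0.086]
953 223 [0.58625568 0.1341409  0.21670195] [0.56079496 0.11002645 0.21000637] [0.60435192 0.15368722 0.22391197]
hub [0.58467966 0.13332435 0.71138319] 40.75925434587667 0.00342422587295036 0.003314425753108651
0 0.09750504118727155 157
1 0.09848202869528885 193
2 0.10023287717526765 111
3 0.10035798494881347 139
4 0.09757033882295045 201
knob pts 156 [ 0.56434696 -0.13515875  0.05047544] [ 0.58962522 -0.11256068  0.1066323 ]
top [ 0.57597732 -0.12536814  0.10272277] [ 0.5668752  -0.13515875  0.10073031] [ 0.58612267 -0.11430006  0.1066323 ]
cross 964 ((0.5832605957984924, 0.13268765807151794), (0.07083706557750702, 0.20075638592243195), 88.04414367675781)
```

View pics/crop1.png

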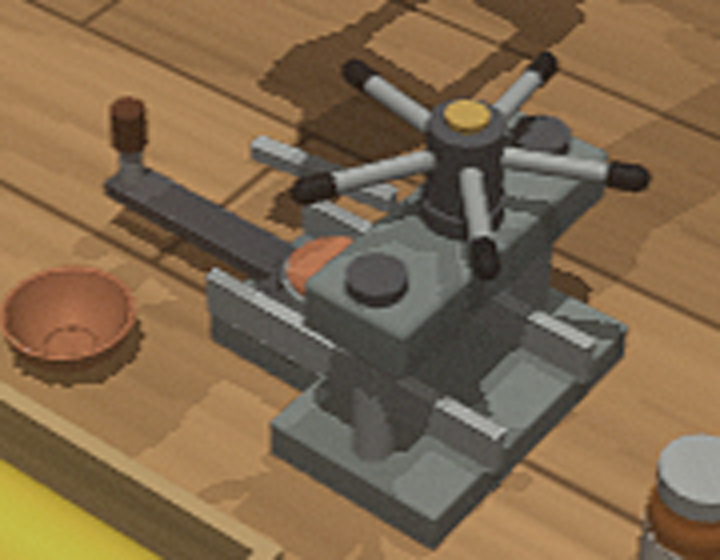

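The crosshead fit and the knob agree on a press yaw of about -1.9°, with the hub at (0.5845, 0.133). The knob is 0.2588 m out against 0.258 given, and q comes to about 0.51. Now I'll slide the carriage in.

```bash
cat >> h.py <<'E'
from scipy.spatial.transform import Rotation as Rot
C=np.array([.5843,.1331]); YAW=np.radians(-1.9)
def ori(a):  # tool down, tool y pointing at world angle a
    y=np.array([np.cos(a),np.sin(a),0]);z=np.array([0,0,-1.]);return Rot.from_matrix(np.stack([np.cross(y,z),y,z],1)).as_quat()
EX=np.array([np.cos(YAW),np.sin(YAW)]);EY=np.array([-EX[1],EX[0]])
def press(x,y,z): return np.r_[C+x*EX+y*EY,z]
def st(): s=r.read_state(); return s['time_s'],s['eef_pos'].round(4),s['contact_force'].round(2)
E
python3 - <<'E'
from h import *
print(r.tip_extent)
o=ori(YAW); command_gripper(0.0,20)
z=.072+.025
r.reach(press(0,-.258-.05,.22),o); 
print(st())
r.move_straight(press(0,-.308,z),o,speed=.12,max_force=10); print(st())
h=r.move_straight(press(0,-.258-.023+.065,z),o,speed=.04,max_force=12); print(h,st())
if not h:
    h=r.move_straight(press(0,-.168-.023+.012,z),o,speed=.015,max_force=9); print(h,st())
s=st()[1]; print('press y',(s[:2]-C)@EY)
im,d,m=grab('scene'); cv2.imwrite('pics/c1.png',cv2.resize(im[150:330,170:390,::-1],None,fx=3,fy=3))
E
```

```text
0.025
(1.6333, array([ 0.574 , -0.1737,  0.2202]), array([-0.81, -0.44, -0.88]))
(2.8083, array([ 0.5746, -0.1748,  0.0979]), array([-0.05,  0.89, -0.57]))
False (5.2583, array([ 0.5772, -0.0828,  0.097 ]), array([-2.91, -1.72, -0.01]))
True (6.8583, array([ 0.5777, -0.0576,  0.0967]), array([ 0.73, -1.69,  1.28]))
press y -0.19081398035745736
```

View pics/c1.png

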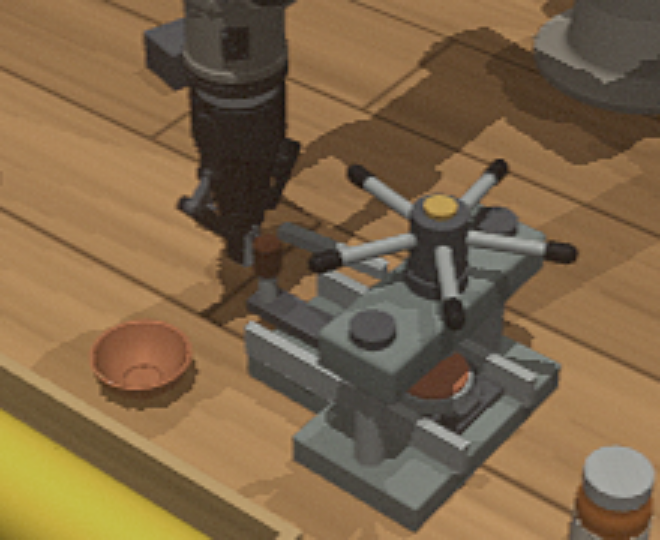

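The carriage appears home: the die is under the ram at about (440,380) in the crop, and the move stopped within 1 mm of the predicted spot. I'll confirm with one more gentle push, back off, and measure the knob.

```bash
python3 - <<'E'
from h import *
o=ori(YAW); z=.097
for f in (9,14):
    h=r.move_straight(press(0,-.168-.023+.015,z),o,speed=.012,max_force=f); s=st(); print(h,s,'press y',(s[1][:2]-C)@EY)
r.move_straight(press(0,-.23,z),o,speed=.1)
r.move_straight(press(0,-.25,.30),o,speed=.25); print(st())
im,d,m=grab('scene');X=cloud(d,m).reshape(-1,3)
P=(X[:,:2]-C)@np.stack([EX,EY],1)
k=(abs(P[:,0])<.025)&(abs(P[:,1]+.168)<.03)&(X[:,2]>.092)&(X[:,2]<.115)
print('knob top',k.sum(),P[k].mean(0),P[k].min(0),P[k].max(0),X[k,2].max())
E
```

```text
True (7.3583, array([ 0.5771, -0.0575,  0.096 ]), array([ 0.69, -1.72,  0.46])) press y -0.1907339284428963
True (7.85, array([ 0.5769, -0.0576,  0.0957]), array([-0.73, -1.65,  1.62])) press y -0.19084050450016818
(9.3583, array([ 0.5755, -0.1162,  0.2985]), array([-0.42, -0.03, -0.58]))
knob top 65 [ 0.00078306 -0.16751402] [-0.01227659 -0.17960673] [ 0.01174973 -0.15713384] 0.10252969384850563
```

The stop is confirmed: repeated pushes end at the same place and the knob sits at -0.1675 (home is -0.168). Next is the first capstan stroke, ending below the earliest possible contact at 2.4 rad.

```bash
cat >> h.py <<'E'
ZT=.180+.025
def spoke(psi,off=.017,z=ZT):
    u=np.array([np.cos(psi),np.sin(psi)]);n=np.array([-u[1],u[0]])
    return np.r_[C+.078*u+off*n,z], ori(psi-np.pi)
def ft(psi,F0):  # push force felt, along ccw normal
    f=r.read_state()['contact_force']-F0; return float(f[:2]@[-np.sin(psi),np.cos(psi)])
def ang(psi): # spoke angle implied by the present tcp
    p=r.read_state()['eef_pos'][:2]-C; return psi+np.arctan2(p@[-np.sin(psi),np.cos(psi)]-.017,.078)
E
python3 - <<'E'
from h import *
q0=.512; psi=YAW-q0-np.radians(72)  # world angle of spoke, ~-103 deg
psi+=2*np.pi; print(np.degrees(psi))
p,o=spoke(psi,.028,.30); r.reach(p,o)
p,o=spoke(psi,.028); print(r.move_straight(p,o,speed=.1,max_force=8),st())
F0=r.read_state()['contact_force']
for a in np.arange(psi,psi-1.76,-.25):
    h=r.move_straight(*spoke(a),speed=.05,max_force=10); print(h,round(a,3),round(ang(a),3),round(ft(a,F0),2),st())
    if h: break
im,d,m=grab('scene'); cv2.imwrite('pics/c2.png',cv2.resize(im[150:330,170:390,::-1],None,fx=3,fy=3))
E
```

```text
256.76456088930183
False (11.525, array([0.5941, 0.0507, 0.2057]), array([-0.28,  0.19, -0.43]))
False 4.481 4.478 1.15 (11.8917, array([0.5827, 0.0534, 0.2054]), array([ 0.85, -0.03, -0.08]))
False 4.231 4.236 0.91 (12.4417, array([0.5635, 0.0559, 0.2051]), array([-0.4 , -2.01,  0.3 ]))
False 3.981 3.982 1.15 (12.9917, array([0.545 , 0.0637, 0.2051]), array([-0.27, -1.53,  0.46]))
False 3.731 3.73 0.33 (13.5417, array([0.529 , 0.0758, 0.2049]), array([-0.32, -0.24,  0.28]))
False 3.481 3.48 1.0 (14.0917, array([0.5164, 0.0912, 0.2049]), array([-0.12, -0.82,  0.24]))
False 3.231 3.231 0.93 (14.6417, array([0.5081, 0.1092, 0.2049]), array([-0.16, -0.73, -0.54]))
False 2.981 2.981 2.25 (15.1917, array([0.5046, 0.1288, 0.2049]), array([-0.32, -2.09, -0.6 ]))
False 2.731 2.732 0.55 (15.7417, array([0.506 , 0.1485, 0.2049]), array([-0.01, -0.53,  0.12]))
```

View pics/c2.png

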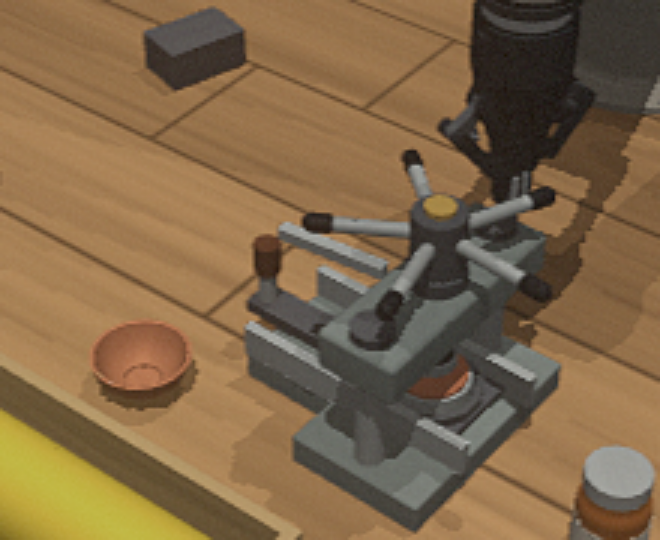

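The capstan has turned as commanded and is now at about 2.26 rad, with the finger behind the near spoke at about (520,200) in the crop. I'll withdraw, measure the spoke angle, and take the next spoke, pushing in force-limited steps from a small back-off.

```bash
python3 - <<'E'
from h import *
from scipy.optimize import least_squares
p,o=spoke(2.731,.03); r.move_straight(p,o,speed=.1)
p,o=spoke(2.731,.03,.30); r.move_straight(p,o,speed=.2)
psi=2.731+np.radians(72)
p,o=spoke(psi,.03,.30); r.reach(p,o)
im,d,m=grab('scene');X=cloud(d,m).reshape(-1,3)
rr=np.hypot(*(X[:,:2]-C).T);S=X[(rr<.105)&(rr>.03)&(X[:,2]>.185)&(X[:,2]<.206)][:,:2]-C
k=2*np.pi/5
f=lambda a:np.hypot(*S.T)*np.sin((np.arctan2(S[:,1],S[:,0])-a+k/2)%k-k/2)
b=least_squares(f,[psi],loss='soft_l1',f_scale=.004); print('spoke expected',psi,'seen',b.x)
p,o=spoke(psi,.03); print(r.move_straight(p,o,speed=.1,max_force=8),st())
psi_now=psi
for i in range(4):
    r.move_straight(*spoke(psi_now,.022),speed=.04); r.hold(.1)
    F0=r.read_state()['contact_force']; tgt=psi_now-.2
    h=r.move_straight(*spoke(psi_now),speed=.03,max_force=9)
    h=r.move_straight(*spoke(tgt),speed=.025,max_force=8) if not h else h
    a=ang(tgt); print(h,'psi',round(a,3),'q',round(2.262+psi-a,3),'ft',round(ft(tgt,F0),2),st()[0])
    if h: break
    psi_now=tgt
E
```

```text
spoke expected 3.987637061435917 seen [3.97065129]
False (19.125, array([0.5554, 0.0548, 0.2057]), array([-0.24, -0.45, -0.44]))
False psi 3.794 q 2.456 ft 3.01 20.6833
False psi 3.591 q 2.659 ft 3.42 22.1667
False psi 3.391 q 2.859 ft 3.75 23.65
False psi 3.191 q 3.058 ft 3.54 25.1333
```

```bash
cat > step.py <<'E'
from h import *
import sys
psi0=2.731+np.radians(72)
def run(psi_now,n,step,lim):
    r.move_straight(*spoke(psi_now,.021),speed=.04); r.hold(.15)
    F0=r.read_state()['contact_force']
    r.move_straight(*spoke(psi_now),speed=.03,max_force=14)
    for i in range(n):
        psi_now-=step
        h=r.move_straight(*spoke(psi_now),speed=.02,max_force=7)
        fs=[]
        for _ in range(3): r.hold(.04); fs.append(ft(psi_now,F0))
        f=np.mean(fs); a=ang(psi_now); print(h,'psi',round(psi_now,3),'meas',round(a,3),'q',round(2.262+psi0-a,3),'ft',round(f,2),st()[0])
        if h or f>lim: break
    return a
E
python3 - <<'E'
from step import *
run(3.191,8,.05,8)
E
```

```text
False psi 3.141 meas 3.144 q 3.106 ft 2.66 26.3
False psi 3.091 meas 3.091 q 3.159 ft 2.31 26.775
False psi 3.041 meas 3.04 q 3.209 ft 2.1 27.25
False psi 2.991 meas 2.991 q 3.259 ft 2.47 27.725
False psi 2.941 meas 2.943 q 3.307 ft 3.27 28.2
False psi 2.891 meas 2.898 q 3.352 ft 6.08 28.675
False psi 2.841 meas 2.856 q 3.393 ft 8.92 29.15
```

The ram met the die at q of about 3.31 rad and the push is climbing as expected. I'll add small steps up to about 11.5 N.

```bash
python3 - <<'E'
from h import *
psi0=2.731+np.radians(72); p=2.841
s=r.read_state()
print(s['contact_force'])
for i in range(4):
    p-=.02
    h=r.move_straight(*spoke(p),speed=.02,max_force=7)
    fs=[]
    for _ in range(4): r.hold(.04); fs.append(ft(p,0))
    f=np.mean(fs);a=ang(p); print(h,round(p,3),'q',round(2.262+psi0-a,3),'ft',round(f,2),st()[0])
    if h or f>11.2: break
E
```

```text
[-1.28085452 -8.35663905  1.96715033]
False 2.821 q 3.409 ft 10.9 29.5667
False 2.801 q 3.425 ft 12.48 29.9833
```

The push is 12.5 N, inside the 10 to 14 N snug range. I'll back away, lift clear, and check that the capstan held and the bystanders are undisturbed.

```bash
python3 - <<'E'
from h import *
from scipy.optimize import least_squares
p=2.801
r.move_straight(*spoke(p,.035),speed=.03); 
r.move_straight(*spoke(p,.035,.32),speed=.15)
r.reach([.45,-.1,.35],ori(0)); r.hold(.3); print(st())
im,d,m=grab('scene');X=cloud(d,m).reshape(-1,3)
cv2.imwrite('pics/c3.png',im[:,:,::-1])
rr=np.hypot(*(X[:,:2]-C).T);S=X[(rr<.105)&(rr>.03)&(X[:,2]>.185)&(X[:,2]<.206)][:,:2]-C
k=2*np.pi/5
f=lambda a:np.hypot(*S.T)*np.sin((np.arctan2(S[:,1],S[:,0])-a+k/2)%k-k/2)
print('seen',least_squares(f,[2.82],loss='soft_l1',f_scale=.004).x,'pushed to',2.262+2.731+np.radians(72)-3.425)
P=(X[:,:2]-C)@np.stack([EX,EY],1)
q=(abs(P[:,0])<.025)&(abs(P[:,1]+.168)<.03)&(X[:,2]>.092)&(X[:,2]<.115)
print('knob',P[q].mean(0))
E
```

```text
(32.875, array([ 0.4502, -0.0992,  0.3498]), array([0.05, 0.81, 0.24]))
seen [2.87326209] pushed to 2.8246370614359178
knob [ 0.00106491 -0.16737112]
```

View pics/c3.png

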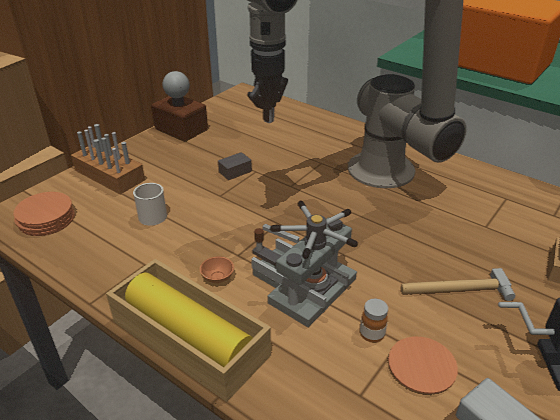

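The picture shows the capstan at rest, with the hub at (317,222). The knob is still home at (259,236), and the bowl, jar, tray, hammer, mug and block are where they started. The small spring-back leaves an estimated 35 N on the die.

```bash
python3 -c "
from h import *
print(r.finish_job())"
```

```text
the job is handed in; nothing more can be done
None
```

The job is handed in after about 33 s on the robot clock: the carriage is fully home, and the ram is clamped on the die after a final push of about 12.5 N (an estimated 35 N left on the die after letting go). The arm is clear; the bystanders I could see have not moved, though the punch was out of that view.

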